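Bring the spring clamp round to the front of the parts carousel

TASK

Turn the round wooden parts carousel on the kitchen counter by pushing it at the rim with the fingers (the upright steel posts there are made for this) until the orange spring clamp on it is at the front, in line with the yellow arrow of the carousel's fixed foot. Push it round gently, without touching the things lying in the carousel and without pinching or lifting anything, and leave the tape measure, the mug and the carton where they are. Finish with the carousel standing still and the hand clear.

Things in the scene. Friction and masses are not known exactly. Their poses are not given: they have to be found in the camera images.
- foot: fixed grey foot under the tray: disc of 150 mm diameter, 12 mm high. Origin on the carousel's axis, on the counter (z = 0). Its -x axis is the front: a flat tongue with a yellow arrow head, 6 mm thick, lies on the counter that way, the head showing beyond the tray 136 to 168 mm from the axis. The front points roughly to the robot
- carousel: the turning wooden tray: disc of 260 mm diameter, 8 mm thick, upper face 22 mm above the counter. Origin on its axis, at the disc's underside, z up; its x axis turns with it (post0 lies 45 degrees counter-clockwise of x). It turns up to 1.9 turns either way against friction (0.12 N m plus 0.15 N m per rad/s: 1 to 3 N at a post) and stays where it is left. Gently: below 4 rad/s and 36 N
- hub (a point): on the carousel's axis, top of its round hub (32 mm diameter), 44 mm above the counter. Four dividers, 4 mm thick, their tops 42 mm above the counter, run out from it in line with the posts to a thin round wall of 110 mm radius (top 36 mm above the counter): four quarter compartments, holding clamp, hex keys, dowel tray and cap dish in any order
- post0 (a point): centre of the top of the first of four upright steel posts on the rim: 14 mm diameter, 50 mm tall, top 72 mm above the counter, 120 mm from the axis, 90 degrees apart. All are alike and turn with the tray; any may be pushed. post1, post2, post3 follow counter-clockwise seen from above
- post1 (a point): top centre of the second post, as post0
- post2 (a point): top centre of the third post, as post0
- post3 (a point): top centre of the fourth post, as post0
- clamp: orange plastic spring clamp with black jaw pads and trigger, lying flat and loose in one compartment, about 68 mm long, 40 mm wide, 18 mm high, 50 g; origin at the middle of its underside, about 67 mm from the axis; its own x axis runs along it to the jaws (which way it points in the compartment does not matter)
- hexkeys: folded hex key set, steel keys between black cheeks, 66 x 28 x 18 mm, loose in a compartment; origin at the middle of its underside
- dowels: small bamboo tray of wooden dowels, 60 x 40 x 19 mm, loose in a compartment; origin at the middle of its underside
- caps: blue dish, 60 mm diameter, carrying four white cam caps, 13 mm high in all, loose in a compartment; origin at the middle of its underside
- tape: stainless measuring tape with red thumb lock button, 86 x 37 mm, 68 mm high, standing on the counter beside the carousel; bystander; origin at the middle of the underside of its case
- mug: blue mug, 76 mm diameter with a handle, 85 mm high, on the counter beside the carousel; bystander; origin at the middle of its underside
- carton: cardboard carton, 60 x 90 x 45 mm, on the counter behind the carousel; bystander; origin at the middle of its underside
There are look-alikes about, which are no part of the job. There is more than one size of the foot; the job needs the middle-sized.

How it is judged:
By the outcome, as a careful person would: the job done as asked, in the order asked, and still so for the second after the job is handed in, with the robot touching nothing.
It also fails if it takes over 64 s, if anything falls off the work surface, if the arm or the gripper's body presses on something with over 40 N, if the wrist force passes 120 N, or if a joint passes its speed limit or range.

ROBOT

A 6-joint arm with a two-finger parallel gripper is mounted at the origin on the work surface. World frame = base frame: x ahead of the robot, y to its left, z up, the work surface at z = 0. Lengths are in m, angles in rad, forces in N, time in s.
With the tool pointing down it reaches from about 0.425 to 0.925 m from the base axis. Payload 12.5 kg.
Tool frame: the origin (TCP) lies midway between the tips of the shut fingers; the grasp point (between the pads) lies 19 mm behind it; z points along the fingers, y is the line along which they close (so a half turn about z gives the same grasp; the last joint's range is limited). The gripper opens to 85 mm and grips with 20 to 120 N. Pads are 22 mm wide; open, the fingers measure 114 mm over their backs; the gripper's body (76 mm by 85 mm) begins 54 mm behind the grasp point. The pads swing forward as they close: fully open they stand 13 mm farther back than shut.
Start: joints at [-1.282, 0.491, 1.559, -0, 1.092, -0.106], TCP at [0.24, -0.577, 0.231] pointing down, gripper open.
Joint ranges: [-3.1, 3.1], [-0.84, 2.19], [0.05, 2.79], [-1.13, 4.28], [0.06, 2.93], [-2.69, 2.69]. Speed limits (rad/s): [2.22, 2.22, 2.79, 3.14, 3.14, 3.14].

INTERFACE

Orientations are given as a unit quaternion [w, x, y, z].
In Python, from plant import read_state, eyes, finish_job gives the robot as it stands.
- The arm moves only by the shell command python3 -m handwheel 'ROWS'. ROWS is JSON, a list of rows, each a list of 7 numbers: the shift along the tool's x, y, z in mm, then the turn, a rotation vector about the tool's x, y, z in rad, then the closure, from 0 (fully open) to 1 (shut). A call has 1 to 20 rows; each row shifts and turns the commanded pose from where the row before left it, along the tool's axes as they then stand; what a row does not reach is not made up. A row lasts 1/8 s, in which the tool goes at most 62.5 mm and 10.7 degrees, less where a joint would pass 70% of its speed; a pose out of reach is approached as far as the arm can. A call with a gripper value outside its range is refused whole. The fingers move at their own pace and stop on an object; the grip force is fixed at half the most. Time passes only in rows, so rows that do not move let the fingers close. It gives the time, the measured TCP pose, the force, the opening and the grip force at its end, in the units of the state.
- read_state(): the state, without advancing time (a new reading comes with each control period).
- eyes.snapshot(name): name is "scene" or "top" or "wrist"; returns the picture (384x512x3 uint8, red, green, blue); there is no depth.
- eyes.calibration(name): a dict with "vfov" (degrees; the focal length in pixels is half the picture's height over the tangent of half this angle, whatever the lens; pixels are square), "cx", "cy" (the principal point, pixels), "distortion" ([k1, k2, p1, p2, k3] as OpenCV has them; the pictures are not rectified), "eye" and "attitude" of the camera in the world; the wrist camera has in their place "hand_eye" (4x4, takes a point from camera to tool coordinates, whose origin is the TCP and whose axes are the flange's). Camera axes: x right, y down, z forward; pixel columns grow to the right and rows downward; lengths in m; the calibration is good to about 2 mm. A picture is of the moment at which its call begins: read the wrist's pose just before it. calibration takes no time and is no camera call.
- finish_job(): hands the job in; it is judged then, once.
Trained networks look in the newest picture that a camera, given by its name, has taken for a name from the list of things; names that differ only in an ending like _2 or _b are one class to them, and where a whole thing is asked for, a point or a joint stands for the part that bears it (a point fixed in the world has none). Each returns a list of dicts, best first, with "score" (0 to 1); they miss things now and then, are a little off and sometimes report something else, mostly with a low value. They report only what shows in the picture. A call takes as long as a camera call. They do not tell look-alikes from the thing itself.
- eyes.trace(camera, thing): "pixels" (384x512 bool, what is visible of it).
- eyes.mark_of(camera, thing): "position" ([x, y, z] in m, in world coordinates, good to about 4 mm: a listed point, or the origin of a listed thing).
The state is a dict: "clock": time; "joint_positions": joint angles; "qd": joint speeds; "tau": joint torques, N m; "position": TCP position; "tool_rot": TCP orientation; "force": force on the tool from outside, world axes, zero at the start; "wrist_torque": the same for the moment, N m; "gripper_width": finger opening in m; "grip_force": force on a finger pad.
Only numpy, scipy, OpenCV 4.12 (cv2) and the standard library are available. Lean on these libraries where they do the work, as an engineer would, in place of code of your own. Each camera call takes 0.05 s, during which the arm holds its last target. There are 200 camera calls.

## Working session

There is one attempt and no reset: what is moved stays moved. The work goes in short steps, Python scripts to look and compute and a shell command to move; the robot and the scene stay as the last step left them, time stands still between calls to the robot, and variables do not carry over. Pictures are saved under pics/ and viewed, at most 10 in all, crops included, and the job is handed in when it is done.

```bash
mkdir -p pics; ls; python3 - <<'E'
from plant import read_state, eyes
import cv2, numpy as np
for n in ("scene","top"):
    im=eyes.snapshot(n); cv2.imwrite(f"pics/{n}0.png",im[:,:,::-1])
    for t in (["foot","carousel","hub","post0","post1","post2","post3","clamp","tape","mug","carton"]):
        print(n,t,[(round(d["score"],2),np.round(d["position"],3).tolist()) for d in eyes.mark_of(n,t)[:5]])
    c=eyes.calibration(n); print(c)
s=read_state(); print(s["clock"],s["position"],s["tool_rot"])
E
```

```text
pics
scene foot [(0.76, [0.737, -0.324, -0.001]), (0.66, [0.304, 0.326, 0.001]), (0.43, [0.573, 0.097, 0.04])]
scene carousel [(0.57, [0.577, 0.099, 0.013])]
scene hub [(0.89, [0.575, 0.096, 0.045])]
scene post0 [(0.96, [0.575, -0.026, 0.072]), (0.8, [0.457, 0.092, 0.072]), (0.77, [0.692, 0.1, 0.071]), (0.58, [0.574, 0.219, 0.071])]
scene post1 [(0.96, [0.575, -0.026, 0.072]), (0.8, [0.457, 0.092, 0.072]), (0.77, [0.692, 0.1, 0.071]), (0.58, [0.574, 0.219, 0.071])]
scene post2 [(0.96, [0.575, -0.026, 0.072]), (0.8, [0.457, 0.092, 0.072]), (0.77, [0.692, 0.1, 0.071]), (0.58, [0.574, 0.219, 0.071])]
scene post3 [(0.96, [0.575, -0.026, 0.072]), (0.8, [0.457, 0.092, 0.072]), (0.77, [0.692, 0.1, 0.071]), (0.58, [0.574, 0.219, 0.071])]
scene clamp [(0.65, [0.62, 0.144, 0.023])]
scene tape [(0.96, [0.683, -0.086, 0.001])]
scene mug [(0.96, [0.456, 0.297, -0.005])]
scene carton [(0.79, [0.794, 0.117, 0.0])]
{'vfov': 54.60153670298111, 'cx': 259.30850683022067, 'cy': 197.55970025344078, 'distortion': array([-0.02794878,  0.        ,  0.        ,  0.        ,  0.        ]), 'eye': array([1.343
[... 725 characters left out ...]
, 0.069]), (0.94, [0.572, -0.023, 0.069]), (0.88, [0.448, 0.093, 0.073]), (0.69, [0.572, 0.218, 0.071])]
top clamp [(0.56, [0.616, 0.149, 0.022])]
top tape [(0.7, [0.686, -0.092, -0.001])]
top mug [(0.68, [0.453, 0.299, -0.003]), (0.52, [0.792, 0.118, 0.001])]
top carton [(0.92, [0.793, 0.117, -0.001])]
{'vfov': 42.89594657361716, 'cx': 266.44595539684894, 'cy': 194.37240768164182, 'distortion': array([-0.0038398,  0.       ,  0.       ,  0.       ,  0.       ]), 'eye': array([0.32099642, 0.0071504 , 1.18026281]), 'attitude': array([ 0.07889911, -0.67947226,  0.72498225, -0.08057986])}
1.2 [ 0.24041903 -0.5769196   0.2313229 ] [ 2.38559442e-05  9.80578575e-01  1.96126634e-01 -4.84049283e-06]
```

View pics/top0.png

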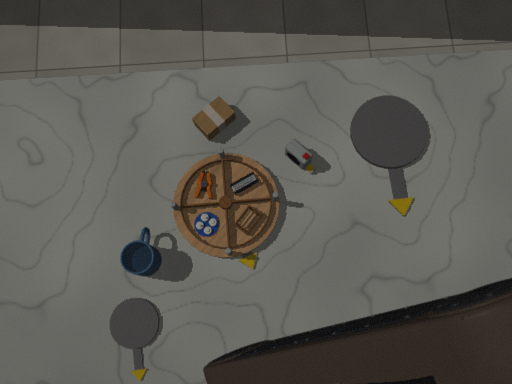

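View pics/scene0.png

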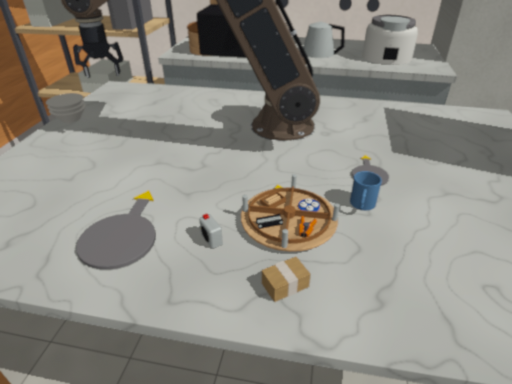

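The top view shows three feet: a large one at (390,132), a small one at (134,323), and the middle one under the tray at (227,205) with its arrow near (248,261). The clamp is at (206,185), dividers run along the post lines, and a yellow spot sits by the tape at (310,169). I'll check the choice in a close crop.

```bash
cat > h.py <<'E'
from plant import read_state, eyes
import cv2, numpy as np
from scipy.spatial.transform import Rotation as R
def cam(n):
    c=eyes.calibration(n); f=192/np.tan(np.radians(c["vfov"]/2))
    K=np.array([[f,0,c["cx"]],[0,f,c["cy"]],[0,0,1]])
    q=c["attitude"]; return K,c["distortion"],R.from_quat([*q[1:],q[0]]).as_matrix(),c["eye"]
def plane(n,px,z):
    K,D,A,e=cam(n)
    u=cv2.undistortPoints(np.array(px,float).reshape(-1,1,2),K,D)[:,0]
    d=np.c_[u,np.ones(len(u))]@A.T
    return e+d*((z-e[2])/d[:,2])[:,None]
def yellow(im):
    h=cv2.cvtColor(im,cv2.COLOR_RGB2HSV)
    m=((h[...,0]>20)&(h[...,0]<32)&(h[...,1]>150)&(h[...,2]>90)).astype(np.uint8)
    n,l,s,c=cv2.connectedComponentsWithStats(m)
    return [(s[i,4],c[i]) for i in range(1,n) if s[i,4]>5]
E
python3 - <<'E'
from h import *
im=cv2.imread("pics/top0.png")
cv2.imwrite("pics/crop.png",cv2.resize(im[95:285,120:340],None,fx=3,fy=3,interpolation=cv2.INTER_CUBIC))
for n in ("top","scene"):
    im=cv2.imread(f"pics/{n}0.png")[:,:,::-1]
    y=yellow(np.ascontiguousarray(im))
    for a,c in y: print(n,a,c.round(1),plane(n,[c],.006).round(4))
R0=cam("top")[2];print(R0.round(2))
E
```

```text
top 229 [401.5 204.2] [[ 0.5444 -0.3333  0.006 ]]
top 83 [248.  262.1] [[0.4279 0.0503 0.006 ]]
top 93 [138.8 373.3] [[0.1923 0.3126 0.006 ]]
scene 15 [365.  157.3] [[0.1991 0.3111 0.006 ]]
scene 15 [277.5 186.6] [[0.4268 0.043  0.006 ]]
scene 91 [144.7 195.8] [[ 0.5464 -0.3342  0.006 ]]
[[-0.06 -0.97  0.22]
 [-1.    0.06 -0.01]
 [-0.   -0.22 -0.97]]
```

View pics/crop.png

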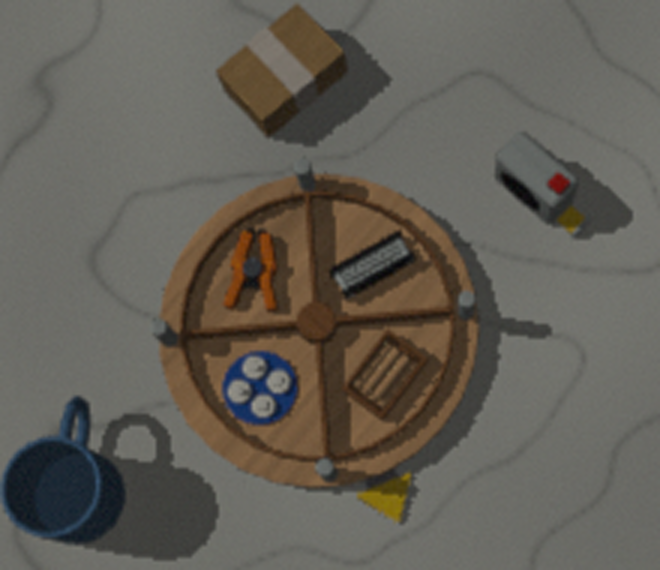

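The crop confirms the choice. The middle foot's arrow tip is at crop (400,525), about 147 mm from the tray axis, and the clamp is at crop (252,268). The yellow patch by the tape, at crop (570,218), is the tape's own hook.

Bearings about the axis (0.573, 0.097): arrow ≈199°, clamp ≈48°, so the tray must turn about +151° counter-clockwise. I'll push the post at ≈1° from behind with shut fingers and the tips at z≈50 mm. That is above the dividers (42 mm) and below the post tops (72 mm).

```bash
python3 -m handwheel '[[0,0,0,0,0,-0.0925,1],[0,0,0,0,0,-0.0925,1],[0,0,0,0,0,-0.0925,1],[0,0,0,0,0,-0.0925,1],[0,0,0,0,0,-0.0925,1],[0,0,0,0,0,-0.0925,1],[0,0,0,0,0,-0.0925,1],[0,0,0,0,0,-0.0925,1]]'; python3 -m handwheel '[[25,4.6,0,0,0,0,1],[50,9.2,0,0,0,0,1],[50,9.2,0,0,0,0,1],[50,9.2,0,0,0,0,1],[50,9.2,0,0,0,0,1],[50,9.2,0,0,0,0,1],[50,9.2,0,0,0,0,1],[50,9.2,0,0,0,0,1],[50,9.2,0,0,0,0,1],[50,9.2,0,0,0,0,1],[50,9.2,0,0,0,0,1],[50,9.2,0,0,0,0,1],[50,9.2,0,0,0,0,1],[50,9.2,0,0,0,0,1],[50,9.2,0,0,0,0,1],[26,4,0,0,0,0,1],[0,0,0,0,0,0,1]]'
python3 - <<'E'
from h import *
s=read_state(); print(s["clock"],s["position"],s["tool_rot"],s["joint_positions"].round(2) if hasattr(s["joint_positions"],"round") else s["joint_positions"])
im=eyes.snapshot("wrist"); cv2.imwrite("pics/w1.png",im[:,:,::-1])
for t in ("hub","post0","clamp"): print(t,[(round(d["score"],2),np.round(d["position"],3).tolist()) for d in eyes.mark_of("wrist",t)])
E
```

```text
clock: 2.2
position: [0.2404, -0.5769, 0.2313]
tool_rot: [0.0, 0.842, 0.539, -0.0]
force: [0.1, -0.1, -0.4]
gripper_width: -0.0002
grip_force: 0.0
clock: 4.32
position: [0.6819, 0.0484, 0.2308]
tool_rot: [-0.0, 0.843, 0.538, -0.0]
force: [-1.8, -0.1, -0.4]
gripper_width: -0.0002
grip_force: 0.0
4.325 [0.68192917 0.04838093 0.23082989] [-1.78864643e-04  8.42921334e-01  5.38036763e-01 -1.85698910e-04] [-0.03  0.58  1.4   0.    1.16  0.41]
hub [(0.67, [0.576, 0.094, 0.04])]
post0 [(0.96, [0.569, 0.219, 0.07]), (0.95, [0.695, 0.099, 0.072]), (0.7, [0.453, 0.093, 0.073]), (0.6, [0.794, 0.12, -0.001]), (0.39, [0.528, 0.046, 0.025])]
clamp [(0.9, [0.619, 0.147, 0.021])]
```

View pics/w1.png

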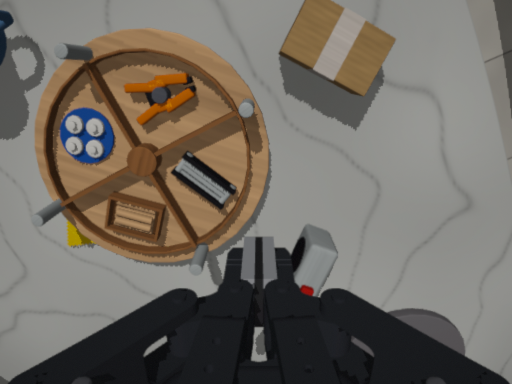

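The wrist view shows the post to push at (246,109), the hub at (143,160), the clamp at (160,95) and the tape at (315,258). The fingers are over free rim between two posts, as planned, so I'll descend and make slow first contact.

```bash
python3 -m handwheel '[[0,0,30,0,0,-0.02,1],[0,0,50,0,0,0,1],[0,0,50,0,0,0,1],[0,0,35,0,0,0,1],[0,0,15,0,0,0,1],[0,0,0,0,0,0,1]]'; python3 -m handwheel '[[10.4,-0.45,0,0,0,-0.0873,1],[10.4,-0.45,0,0,0,-0.0873,1],[5.2,-0.11,0,0,0,-0.0436,1],[5.2,-0.11,0,0,0,-0.0436,1],[5.2,-0.11,0,0,0,-0.0436,1],[5.2,-0.11,0,0,0,-0.0436,1],[10.4,-0.45,0,0,0,-0.0873,1],[10.4,-0.45,0,0,0,-0.0873,1]]'
python3 - <<'E'
from h import *
s=read_state(); p=np.array(s["position"])[:2]-[.573,.096]; print(np.hypot(*p),np.degrees(np.arctan2(p[1],p[0])),s["force"],s["clock"])
eyes.snapshot("scene")
for t in ("hub","post0","clamp"): print(t,[(round(d["score"],2),np.round(d["position"],3).tolist()) for d in eyes.mark_of("scene",t)])
E
```

```text
clock: 5.28
position: [0.682, 0.0453, 0.0513]
tool_rot: [-0.0, 0.838, 0.545, -0.0]
force: [0.3, -0.7, -0.7]
gripper_width: 0.0002
grip_force: 0.0
clock: 6.28
position: [0.692, 0.1069, 0.0514]
tool_rot: [0.0, 0.667, 0.745, 0.0]
force: [0.7, -1.5, 1.2]
gripper_width: 0.0001
grip_force: 0.9
0.11949705535187292 5.22884443697273 [ 0.6750698  -1.46724062  1.19986305] 6.275
hub [(0.6, [0.575, 0.096, 0.04])]
post0 [(0.8, [0.545, 0.216, 0.072]), (0.79, [0.69, 0.124, 0.071]), (0.68, [0.603, -0.023, 0.075]), (0.39, [0.684, -0.088, -0.0])]
clamp [(0.62, [0.61, 0.154, 0.022])]
```

The contact works: the post has turned to about 13° and the force is about 1.5 N. I'll keep following the arc.

```bash
python3 -m handwheel '[[10.4,-0.45,0,0,0,-0.0873,1],[10.4,-0.45,0,0,0,-0.0873,1],[10.4,-0.45,0,0,0,-0.0873,1],[10.4,-0.45,0,0,0,-0.0873,1],[10.4,-0.45,0,0,0,-0.0873,1],[10.4,-0.45,0,0,0,-0.0873,1],[10.4,-0.45,0,0,0,-0.0873,1],[10.4,-0.45,0,0,0,-0.0873,1],[10.4,-0.45,0,0,0,-0.0873,1],[10.4,-0.45,0,0,0,-0.0873,1],[10.4,-0.45,0,0,0,-0.0873,1],[10.4,-0.45,0,0,0,-0.0873,1],[10.4,-0.45,0,0,0,-0.0873,1],[10.4,-0.45,0,0,0,-0.0873,1],[10.4,-0.45,0,0,0,-0.0873,1],[10.4,-0.45,0,0,0,-0.0873,1]]'
cat > look.py <<'E'
from h import *
s=read_state(); C=np.array([.574,.0965]); ang=lambda p:(np.degrees(np.arctan2(p[1]-C[1],p[0]-C[0]))%360).round(1)
p=np.array(s["position"]); print("tcp",np.hypot(*(p[:2]-C)).round(4),ang(p),np.round(s["force"],1),s["clock"],np.round(s["joint_positions"],2))
for n in ("scene","top","wrist"):
    eyes.snapshot(n)
    for t in ("hub","post0","clamp"): print(n,t,[(round(d["score"],2),np.round(d["position"],3).tolist(),ang(d["position"])) for d in eyes.mark_of(n,t) if d["score"]>.3])
E
python3 look.py
```

```text
clock: 8.48
position: [0.5813, 0.2129, 0.0515]
tool_rot: [0.001, 0.033, 0.999, 0.0]
force: [1.9, 0.4, -0.5]
gripper_width: -0.0
grip_force: 0.9
tcp 0.1166 86.4 [ 1.9  0.4 -0.5] 8.475 [ 0.24  0.7   1.73 -0.    0.71 -1.26]
scene hub [(0.65, [0.576, 0.097, 0.042], np.float64(7.6))]
scene post0 [(0.95, [0.693, 0.106, 0.071], np.float64(4.3)), (0.95, [0.564, 0.216, 0.07], np.float64(94.6)), (0.86, [0.453, 0.088, 0.073], np.float64(184.2)), (0.81, [0.585, -0.021, 0.072], np.float64(275.4))]
scene clamp [(0.54, [0.52, 0.141, 0.026], np.float64(140.7))]
top hub [(0.72, [0.576, 0.093, 0.04], np.float64(294.4)), (0.71, [0.533, 0.048, 0.02], np.float64(230.2))]
top post0 [(0.96, [0.695, 0.109, 0.073], np.float64(5.8)), (0.71, [0.585, -0.025, 0.07], np.float64(275.0)), (0.59, [0.458, 0.084, 0.07], np.float64(186.0))]
top clamp [(0.8, [0.518, 0.141, 0.021], np.float64(141.6))]
wrist hub [(0.69, [0.574, 0.094, 0.037], np.float64(280.8))]
wrist post0 [(0.69, [0.56, 0.215, 0.073], np.float64(96.8))]
wrist clamp [(0.58, [0.522, 0.142, 0.022], np.float64(138.5))]
```

Posts are at about 95° and the clamp at about 140.5°, so about 58° remains. I'll go 50° and then measure the arrow and clamp closely.

```bash
python3 -m handwheel '[[10.4,-0.45,0,0,0,-0.0873,1],[10.4,-0.45,0,0,0,-0.0873,1],[10.4,-0.45,0,0,0,-0.0873,1],[10.4,-0.45,0,0,0,-0.0873,1],[10.4,-0.45,0,0,0,-0.0873,1],[10.4,-0.45,0,0,0,-0.0873,1],[10.4,-0.45,0,0,0,-0.0873,1],[10.4,-0.45,0,0,0,-0.0873,1],[10.4,-0.45,0,0,0,-0.0873,1],[8,-0.3,0,0,0,-0.067,1],[0,0,0,0,0,0,1]]'; python3 look.py
python3 - <<'E'
from h import *
a=[cv2.resize(eyes.snapshot(n)[s],(400,400),interpolation=cv2.INTER_CUBIC) for n,s in (("top",np.s_[145:285,160:300]),("scene",np.s_[150:270,230:350]))]
cv2.imwrite("pics/c2.png",np.hstack(a)[:,:,::-1])
E
```

```text
clock: 10.45
position: [0.4886, 0.1781, 0.0514]
tool_rot: [-0.0, -0.383, 0.924, -0.0]
force: [-0.7, -0.2, -0.1]
gripper_width: 0.0
grip_force: 0.0
tcp 0.1182 136.3 [-0.7 -0.2 -0.1] 10.45 [ 0.22  0.61  1.98 -0.    0.56 -2.13]
scene hub [(0.97, [0.571, 0.097, 0.043], np.float64(167.3))]
scene post0 [(0.94, [0.643, 0.194, 0.073], np.float64(54.8)), (0.72, [0.474, 0.165, 0.072], np.float64(145.5)), (0.56, [0.674, 0.027, 0.073], np.float64(325.4)), (0.55, [0.505, 0.001, 0.072], np.float64(234.1))]
scene clamp [(0.62, [0.502, 0.086, 0.023], np.float64(188.5))]
top hub [(0.61, [0.576, 0.097, 0.04], np.float64(16.9))]
top post0 [(0.9, [0.507, -0.003, 0.071], np.float64(236.1)), (0.9, [0.477, 0.167, 0.072], np.float64(144.1)), (0.61, [0.644, 0.196, 0.073], np.float64(55.0)), (0.59, [0.672, 0.026, 0.07], np.float64(324.2)), (0.57, [0.641, 0.111, 0.027], np.float64(12.4))]
top clamp [(0.64, [0.502, 0.084, 0.022], np.float64(190.2)), (0.63, [0.643, 0.11, 0.025], np.float64(11.2))]
wrist hub [(0.57, [0.577, 0.097, 0.04], np.float64(3.6))]
wrist post0 [(0.88, [0.474, 0.163, 0.074], np.float64(146.2))]
wrist clamp [(0.86, [0.506, 0.084, 0.018], np.float64(190.4))]
```

View pics/c2.png

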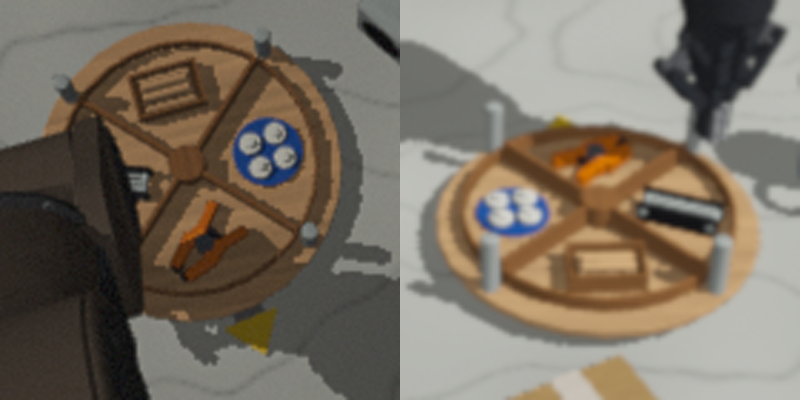

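The clamp now reads about 189.7°, and the arrow (crop (255,330)) about 199°. I'll push about 8° more, back off and rise, then look from close with the wrist camera, which will have the arrow in view.

```bash
python3 -m handwheel '[[6.2,-0.16,0,0,0,-0.0524,1],[6.2,-0.16,0,0,0,-0.0524,1],[4.2,-0.07,0,0,0,-0.035,1],[0,0,0,0,0,0,1],[-12,-1,0,0,0,0,1],[-12,-1,-5,0,0,0,1],[0,0,-40,0,0,0,1],[0,0,-50,0,0,0,1],[0,0,-50,0,0,0,1],[0,0,-35,0,0,0,1],[0,0,0,0,0,0,1],[0,0,0,0,0,0,1]]'; python3 look.py
python3 - <<'E'
from h import *
s=read_state(); im=eyes.snapshot("wrist"); cv2.imwrite("pics/w3.png",cv2.resize(im,(768,576),interpolation=cv2.INTER_CUBIC)[:,:,::-1])
q=s["tool_rot"]; T=np.eye(4); T[:3,:3]=R.from_quat([*q[1:],q[0]]).as_matrix(); T[:3,3]=s["position"]
c=eyes.calibration("wrist"); np.savez("w3.npz",T=T@c["hand_eye"],f=192/np.tan(np.radians(c["vfov"]/2)),c=[c["cx"],c["cy"]],D=c["distortion"],im=im)
print(yellow(im))
E
```

```text
clock: 12.65
position: [0.4937, 0.1841, 0.2309]
tool_rot: [-0.0, -0.447, 0.895, 0.0]
force: [-0.5, -1.0, -0.8]
gripper_width: -0.0001
grip_force: 0.0
tcp 0.1188 132.5 [-0.5 -1.  -0.8] 12.65 [ 0.23  0.35  1.8  -0.    0.99 -2.27]
scene hub [(0.67, [0.574, 0.096, 0.042], np.float64(180.0))]
scene post0 [(0.71, [0.684, 0.041, 0.069], np.float64(333.0)), (0.67, [0.628, 0.201, 0.073], np.float64(62.5)), (0.66, [0.517, -0.01, 0.072], np.float64(241.6)), (0.55, [0.466, 0.153, 0.07], np.float64(152.2)), (0.4, [0.682, -0.087, -0.0], np.float64(300.4))]
scene clamp [(0.58, [0.503, 0.077, 0.022], np.float64(195.5))]
top hub [(0.61, [0.573, 0.094, 0.039], np.float64(250.2))]
top post0 [(0.96, [0.521, -0.011, 0.072], np.float64(243.9)), (0.96, [0.677, 0.038, 0.071], np.float64(330.5)), (0.94, [0.628, 0.203, 0.072], np.float64(62.9)), (0.72, [0.468, 0.151, 0.069], np.float64(152.6))]
top clamp [(0.56, [0.503, 0.079, 0.022], np.float64(193.7))]
wrist hub [(0.64, [0.575, 0.096, 0.042], np.float64(315.0))]
wrist post0 [(0.82, [0.628, 0.201, 0.075], np.float64(62.7)), (0.76, [0.518, -0.01, 0.073], np.float64(242.2)), (0.75, [0.682, 0.04, 0.072], np.float64(332.5)), (0.69, [0.465, 0.148, 0.072], np.float64(154.6))]
wrist clamp [(0.58, [0.506, 0.077, 0.023], np.float64(196.1))]
[(np.int32(749), array([223.81842457,  11.63150868]))]
```

View pics/w3.png

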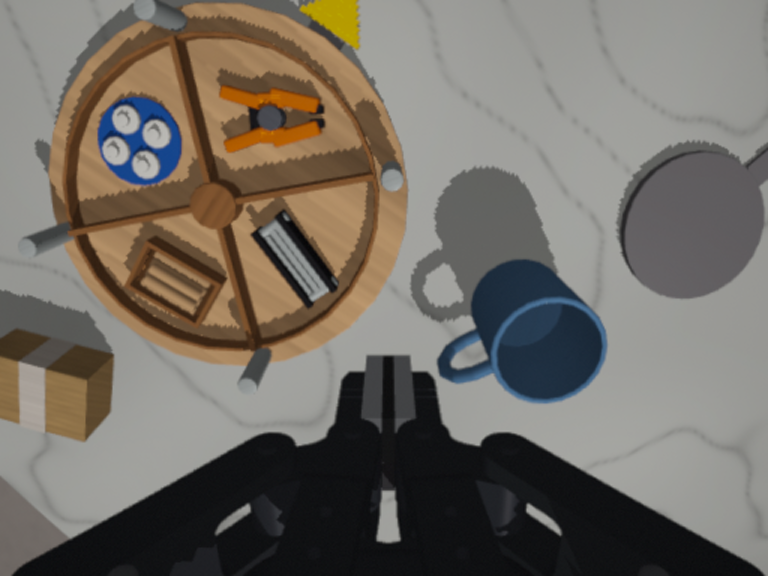

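The arrow is at (335,20), partly cut off by the top edge of the picture. The clamp is at (270,118), near the middle of its quarter and close to the arrow line. I'll shift 50 mm forward and measure hub, clamp and arrow in the one picture.

```bash
python3 -m handwheel '[[25,-10,-10,0,0,0,1],[35,-20,-10,0,0,0,1],[0,0,0,0,0,0,1],[0,0,0,0,0,0,1]]'
cat > m.py <<'E'
from h import *
s=read_state(); im=eyes.snapshot("wrist")
q=s["tool_rot"]; T=np.eye(4); T[:3,:3]=R.from_quat([*q[1:],q[0]]).as_matrix(); T[:3,3]=s["position"]
c=eyes.calibration("wrist"); T=T@c["hand_eye"]; f=192/np.tan(np.radians(c["vfov"]/2)); K=np.array([[f,0,c["cx"]],[0,f,c["cy"]],[0,0,1]])
def pl(px,z):
    u=cv2.undistortPoints(np.array(px,float).reshape(-1,1,2),K,c["distortion"])[:,0]
    d=np.c_[u,np.ones(len(u))]@T[:3,:3].T; return (T[:3,3]+d*((z-T[2,3])/d[:,2])[:,None])[:,:2]
h=cv2.cvtColor(im,cv2.COLOR_RGB2HSV); print(yellow(im))
m=((h[...,0]>19)&(h[...,0]<33)&(h[...,1]>150)&(h[...,2]>60)).astype(np.uint8)
cs=max(cv2.findContours(m,0,1)[0],key=cv2.contourArea); tri=cv2.minEnclosingTriangle(cs)[1][:,0]
W=pl(tri,.006)
hub=[np.array(d["position"])[:2] for d in eyes.mark_of("wrist","hub")[:1]]
posts=[np.array(d["position"])[:2] for d in eyes.mark_of("wrist","post0") if abs(d["position"][2]-.072)<.008]
def cen(t,z):
    p=eyes.trace("wrist",t)[0]["pixels"]; M=cv2.moments(p.astype(np.uint8),True); return p,pl([[M["m10"]/M["m00"],M["m01"]/M["m00"]]],z)[0]
hc=cen("clamp",.033)
C=np.array([.574,.0965]); ang=lambda p:(np.degrees(np.arctan2(p[1]-C[1],p[0]-C[0]))%360).round(1)
rad=lambda p:np.hypot(*(p-C)).round(4)
print("tri px",tri.round(1).tolist()); print("tri",[(w.round(4),ang(w),rad(w)) for w in W])
ti=np.argmax([rad(w) for w in W]); base=np.delete(W,ti,0).mean(0); ax=W[ti]-base; print("axis dir",np.degrees(np.arctan2(ax[1],ax[0]))%360)
print("hub",hub,"posts",[(p.round(4),ang(p)) for p in posts])
print("clamp trace",hc[1].round(4),ang(hc[1]),rad(hc[1]),"mark",[(np.round(d["position"],3),ang(d["position"])) for d in eyes.mark_of("wrist","clamp")])
v=im.copy(); v[hc[0]]=v[hc[0]]//2+np.array([0,127,0],np.uint8); cv2.polylines(v,[tri.round().astype(int)],True,(255,0,255))
cv2.imwrite("pics/m.png",cv2.resize(v,(768,576))[:,:,::-1])
E
python3 m.py
```

```text
clock: 13.8
position: [0.4818, 0.118, 0.2513]
tool_rot: [0.0, -0.446, 0.895, 0.0]
force: [-0.0, -0.7, -0.7]
gripper_width: 0.0001
grip_force: 0.0
[(np.int32(699), array([254.53648069,  70.50500715])), (np.int32(200), array([18.16 , 77.855]))]
tri px [[267.0, 51.79999923706055], [229.60000610351562, 66.80000305175781], [267.0, 91.69999694824219]]
tri [(array([0.4117, 0.0402]), np.float64(199.1), np.float64(0.1718)), (array([0.4534, 0.0283]), np.float64(209.5), np.float64(0.1385)), (array([0.4368, 0.0741]), np.float64(189.3), np.float64(0.139))]
axis dir 198.1635653138646
hub [array([0.5732, 0.0946])] posts [(array([ 0.5175, -0.0127]), np.float64(242.6)), (array([0.6817, 0.0408]), np.float64(332.7)), (array([0.6276, 0.2009]), np.float64(62.8))]
clamp trace [0.5067 0.076 ] 197.0 0.0704 mark [(array([0.505, 0.074, 0.022]), np.float64(197.8))]
```

View pics/m.png

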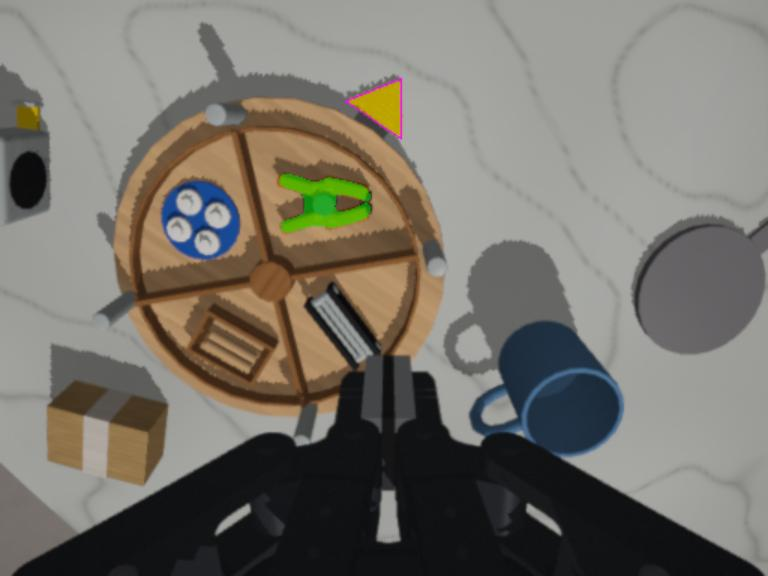

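The overlay fits: the clamp mask is at (325,203) and the arrow triangle at (380,108). With the axis taken from the posts in the same picture, the arrow is at 198.6–199.1° and the clamp at about 196–197°. It is some 2.5° short, so I'll retrace the path, nudge 5 mm more, and leave.

```bash
python3 -m handwheel '[[-35,20,10,0,0,0,1],[-25,10,10,0,0,0,1],[0,0,35,0,0,0,1],[0,0,50,0,0,0,1],[0,0,50,0,0,0,1],[0,0,35,0,0,0,1],[0,0,10,0,0,0,1],[0,0,0,0,0,0,1],[10,1,0,0,0,0,1],[8,1,0,0,0,0,1],[6,0,0,0,0,0,1],[3,-0.2,0,0,0,-0.02,1],[2.4,-0.1,0,0,0,-0.02,1],[0,0,0,0,0,0,1],[-12,-1,0,0,0,0,1],[-12,-1,-5,0,0,0,1],[0,0,-40,0,0,0,1],[0,0,-50,0,0,0,1],[0,0,-50,0,0,0,1],[0,0,-35,0,0,0,1]]'; python3 -m handwheel '[[25,-10,-10,0,0,0,1],[35,-20,-10,0,0,0,1],[0,0,0,0,0,0,1],[0,0,0,0,0,0,1]]'; python3 m.py; python3 - <<'E'
from h import *
for n in ("scene","top"):
    eyes.snapshot(n)
    for t in ("tape","mug","carton","clamp"): print(n,t,[(round(d["score"],2),np.round(d["position"],3).tolist()) for d in eyes.mark_of(n,t)[:1]])
E
```

```text
clock: 16.55
position: [0.4906, 0.1806, 0.2341]
tool_rot: [0.001, -0.465, 0.885, -0.0]
force: [0.3, -0.3, -0.7]
gripper_width: -0.0
grip_force: 0.0
clock: 17.05
position: [0.481, 0.114, 0.2514]
tool_rot: [0.0, -0.464, 0.886, -0.0]
force: [0.5, 1.1, 0.0]
gripper_width: 0.0001
grip_force: 0.0
[(np.int32(691), array([259.02026049,  74.03039074])), (np.int32(207), array([21.29468599, 71.22222222]))]
tri px [[234.39999389648438, 68.80000305175781], [271.0, 96.19999694824219], [271.0, 57.0]]
tri [(array([0.4533, 0.0279]), np.float64(209.6), np.float64(0.1389)), (array([0.4369, 0.075 ]), np.float64(188.9), np.float64(0.1388)), (array([0.4135, 0.0404]), np.float64(199.3), np.float64(0.17))]
axis dir 199.26978533028557
hub [array([0.5745, 0.0956])] posts [(array([0.6218, 0.2012]), np.float64(65.5)), (array([ 0.5206, -0.013 ]), np.float64(244.0)), (array([0.6831, 0.0456]), np.float64(335.0)), (array([0.4665, 0.1461]), np.float64(155.2))]
clamp trace [0.5069 0.0732] 199.2 0.071 mark [(array([0.506, 0.074, 0.023]), np.float64(198.7))]
scene tape [(0.57, [0.684, -0.086, 0.001])]
scene mug [(0.95, [0.453, 0.295, -0.002])]
scene carton [(0.78, [0.792, 0.117, -0.001])]
scene clamp [(0.58, [0.574, 0.098, 0.043])]
top tape [(0.72, [0.684, -0.086, -0.002])]
top mug [(0.55, [0.45, 0.296, 0.001])]
top carton [(0.69, [0.79, 0.117, -0.001])]
top clamp [(0.57, [0.505, 0.076, 0.022])]
```

View pics/m.png

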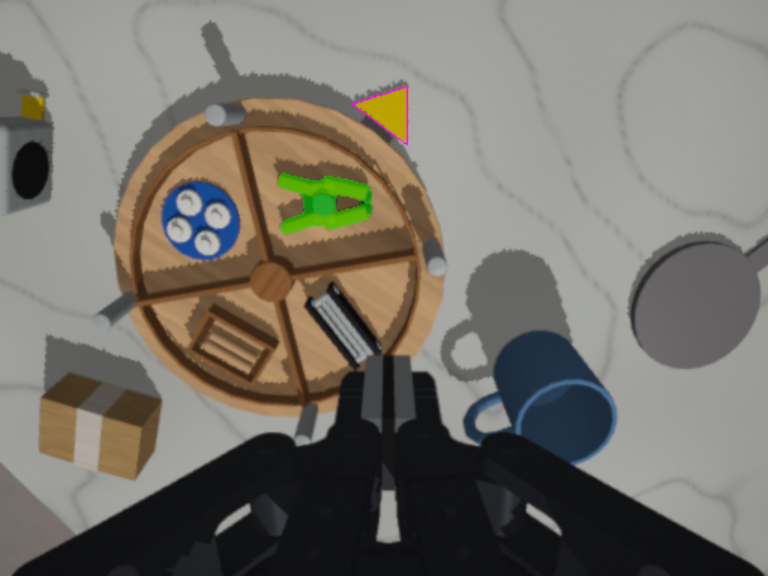

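The picture shows the clamp (325,203) in line between the hub (272,281) and the arrow (385,113), at 199.2° against 199.3°. The tape, mug and carton are where they were, and the hand is 0.25 m up and clear.

```bash
python3 -c "
from plant import finish_job; print(finish_job())"
```

```text
the job is handed in; nothing more can be done
None
```

The carousel is turned so the clamp lines up with the yellow arrow (measured 199.2° against 199.3°), the hand is clear, the tape measure, mug and carton have not moved, and the job is handed in; no verdict came back.

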